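# Take the pressure valve off the cooker for washing

## Robot

A 6-joint arm with a two-finger parallel gripper is mounted at the origin on the work surface. World frame = base frame: x ahead of the robot, y to its left, z up, the work surface at z = 0. Lengths are in m, angles in rad, forces in N, time in s.
With the tool pointing down it reaches from about 0.325 to 0.925 m from the base axis. Payload 3.1 kg.
Tool frame: the origin (TCP) lies between the finger pads; the fingertips stand tip_extent ahead of it and the grasp point (between the pads) lies 6 mm ahead of it (tip_extent is the distance from the TCP to the fingertips, in m); x points along the fingers, y is the direction in which the jaws open and shut, and the axes are right-handed (so a half turn about x gives the same grasp; the last joint's range is limited). The gripper opens to 85 mm and grips with 20 to 120 N. Pads are 22 mm wide; open, the fingers measure 114 mm over their backs; the gripper's body (76 mm by 85 mm) begins 54 mm behind the grasp point. The pads swing forward as they close: fully open they stand 13 mm farther back than shut.
Start: joints at [1.22, 0.217, 1.613, -0, 1.311, -0.112], TCP at [0.148, 0.607, 0.256] pointing down, gripper open.
Joint ranges: [-2.75, 2.75], [-0.78, 2.1], [0.31, 2.55], [-1.13, 4.27], [0.13, 2.63], [-2.58, 2.58]. Speed limits (rad/s): [2.79, 2.79, 3.14, 3.14, 3.14, 3.14].

## Interface

Orientations are given as a rotation vector (axis times angle).
In Python, from cell import observe, grab_frame, camera_info, hand_in, tip_extent gives the robot as it stands.
- The arm moves only by the tool servo_tool, never from a script. Its argument "motion" is a list of rows, each an object with "twist": the turn, a rotation vector about the tool's x, y, z in rad, a list of three; "dp": the shift along the tool's x, y, z in mm, a list of three; "jaw": the closure, from -1 (fully open) to 1 (shut). In form: [{"twist": [rx, ry, rz], "dp": [dx, dy, dz], "jaw": jaw}, ...]. A call has 1 to 20 rows; each row is the pose to reach, as a shift and turn from the pose commanded when the call began, along the tool's axes at that moment; what a row does not reach only later rows make up. A row lasts 1/8 s, in which the tool goes at most 62.5 mm and 10.7 degrees, less where a joint would pass 70% of its speed; a pose out of reach is approached as far as the arm can. A call with a gripper value outside its range is refused whole. The fingers move at their own pace and stop on an object; "grip_force" is the grip in N (left out, the last holds). Time passes only in rows, so rows that repeat a pose let the fingers close. It gives the time, the measured TCP pose, the force and the opening at its end, in the units of the state.
- observe(): the state, without advancing time (a new reading comes with each control period).
- grab_frame(name): name is "scene" or "top" or "wrist"; returns the picture (420x560x3 uint8, red, green, blue); there is no depth.
- camera_info(name): a dict with "K" (3x3 intrinsics, pixels), "k1" (the pictures are not rectified: a ray, as slopes to the right and down, at radius r is drawn at 1 + k1 r^2 times it, then the intrinsics apply), "view" (4x4, takes a point from world to camera coordinates); the wrist camera has in their place "mount" (4x4, takes a point from camera to tool coordinates, whose origin is the TCP and whose axes are the tool frame's). Camera axes: x right, y down, z forward; pixel columns grow to the right and rows downward; lengths in m; the calibration is good to about 2 mm. A picture is of the moment at which its call begins: read the wrist's pose just before it. camera_info takes no time and is no camera call.
- hand_in(): hands the job in, once; it reports no verdict.
The state is a dict: "clock": time; "joint_pos": joint angles; "qd": joint speeds; "effort": joint torques, N m; "position": TCP position; "tcp_rot": TCP orientation; "ft_force": force on the tool from outside, world axes, zero at the start; "moment": the same for the moment, N m; "width": finger opening in m.
Only numpy, scipy, OpenCV 4.12 (cv2) and the standard library are available. Lean on these libraries where they do the work, as an engineer would, in place of code of your own. Each camera call takes 0.05 s, during which the arm holds its last target.

## Task

The pressure cooker is cold: take its black valve cap off the lid for washing. Press the cap down against its spring, just firmly enough to free the catch and without crushing the red seal under it or forcing it round, turn it anticlockwise to the green dot, lift it off, and set it down while still holding it, not dropped, right way up on the floor of the blue enamel dish. Leave everything else where it is.

Things in the scene. Friction and masses are not known exactly. Their poses are not given: they have to be found in the camera images.
- valve: the pressure valve cap, loose, black, 44 mm across, 36 mm high, 85 g: a round knurled skirt with a flat crown 16 mm up, and on the crown a grip bar 40 mm long, 12 mm thick, 20 mm high with a white mark at its +x end. Origin: centre of the skirt's lower edge; z up through the cap, x along the bar. Locked: origin 5 mm above the red seal's face (175 mm above the table), x along the collar's x
- valve_bar (a point): the middle of the valve's grip bar: 26 mm above the valve's origin, 10 mm above the flat crown, 10 mm below the bar's top; x along the bar, y across it. Beside the bar the crown is flat for 16 mm on each side. A spring under the crown pushes the cap up; its setting differs: 5 to 9 N start it down, 11 to 15 N bring it 4.5 mm down, where the catches let go, and 5 mm down the skirt meets the seal
- collar: steel bayonet collar in the middle of the cooker's lid, fixed to it; flange 59 mm across. Origin: on its axis, level with the seal's top face, 170 mm above the table. Not pressed, the cap can be neither turned nor pulled off; it never turns clockwise from locked. Pressed 4.5 to 5 mm down it turns anticlockwise (from above) against slight friction. More than 30 N between cap and collar spoils them
- free_mark (a point): green dot on the flange's rim, 27 mm from its axis, 60 degrees anticlockwise of the white dot (collar's x), where the cap is locked. Turned 53 to 67 degrees from locked the cap is free, and at 67 it meets a stop; let up there, the spring raises it 2 to 5 mm above the locked height and it lifts straight off. Let up earlier, it stays caught
- seal: soft red silicone seal ring on the flange under the cap's skirt, 47 mm across, fixed. Origin: its centre, at its top face. It is bruised if the cap squeezes it with more than 8 N over what the spring takes; a push of 16 to 19 N on the cap clears the catches and spares the seal at any setting of the spring
- cooker: closed steel pressure cooker, fixed, 230 mm across the lid, lid 165 mm high at the middle, with a long black handle (30 mm wide, to 300 mm from the middle, up to 165 mm high) towards its +y and a short helper handle (to 145 mm from the middle, 120 mm high) towards its -y. Origin: centre of its underside
- blue_dish: shallow blue enamel dish, loose, 0.3 kg, 150 mm across the rim, 20 mm high; its flat floor is 4 mm above the table and about 105 mm across. Origin: centre of its underside
- cookie_plate: white plate of the same shape as the blue dish (150 mm across, 20 mm high) with four round cookies on it, up to 22 mm high; a bystander. Origin: centre of its underside
- jam_jar: jam jar with a red lid, 66 mm across, 95 mm high; a bystander. Origin: centre of its underside
- mug: blue enamel mug, 80 mm across, 85 mm high; a bystander. Origin: centre of its underside
- spoon: wooden spoon lying flat, 230 mm long; a bystander. Origin: on the table under its middle; x along it
- brush: pastry brush lying flat, 200 mm long; a bystander. Origin: on the table under its middle; x along it
- cutter: round tin cookie cutter, 72 mm across, 30 mm high; a bystander. Origin: centre of its underside
- sugar_shaker: steel sugar shaker, 64 mm across, 116 mm high; a bystander. Origin: centre of its underside
Mind the look-alikes: they are no part of the job. What is meant by the valve is not pink, and is the smaller of those in its own colour.

How it is judged:
On the way, in this order (a step that is already met when the one before it is completed fails the run):
1. the valve cap is pressed down off its catches (z of valve in the frame of collar below 0.001 m), for 0.1 s.
2. it is turned anticlockwise to where it is free, still on the collar (angle between the x axis of valve and the x axis of collar, either way round above 0.92 rad and distance between valve and collar below 0.012 m), for 0.05 s.
3. it is lifted clear of the collar (z of valve in the frame of collar above 0.03 m), for 0.1 s.
4. it is set on the blue dish while still held (contact force between valve and blue_dish above 0.3 N and contact force between the fingers and valve above 0.3 N), for 0.05 s.
At the end, for the whole second after the job is handed in: the valve cap stands right way up (within 7 degrees) and still on the floor of the blue dish, its middle within 36 mm of the dish's middle, the dish within 40 mm of where it stood (horizontal distance between valve and blue_dish below 0.036 m and z of valve in the frame of blue_dish between 0.001 and 0.008 m and angle between valve's own z axis and vertical below 0.12 rad and linear speed of valve below 0.01 m/s and distance of blue_dish from where it was at the start of the episode below 0.04 m); the robot touches nothing.
It fails at once if the seal under the valve cap squeezed with more than 8 N (contact force between valve and seal above 8 N).
It fails at once if the valve cap forced against its catches or stops: more than 30 N between cap and collar (contact force between valve and collar above 30 N).
It fails at once if a bystander moved by more than 30 mm (distance of any of cookie_plate, jam_jar, mug, spoon, brush, cutter, sugar_shaker from where it was at the start of the episode above 0.03 m).
It also fails if it takes over 72 s, if anything falls off the work surface, if the arm or the gripper's body presses on something with over 40 N, if the wrist force passes 120 N, or if a joint passes its speed limit or range.

## Working session

There is one attempt and no reset: what is moved stays moved. The work goes in short steps, Python scripts to look and compute and a tool call to move; the robot and the scene stay as the last step left them, time stands still between calls to the robot, and variables do not carry over. Pictures are saved under pics/ and viewed, and the job is handed in when it is done.

Besides the shell and the picture viewer there is one more tool, called as name([rows], argument=value, ...), one row to a line, values as JSON. servo_tool: Moves the arm, as the interface text tells. Its arguments: {"type":"object","properties":{"motion":{"type":"array","items":{"type":"object","properties":{"twist":{"type":"array","items":{"type":"number"}},"dp":{"type":"array","items":{"type":"number"}},"jaw":{"type":"number"}}}},"grip_force":{"type":"number"}},"required":["motion"]}

```bash
mkdir -p pics; ls; cat > h.py <<'E'
import numpy as np, cv2, json
from cell import observe, grab_frame, camera_info, hand_in, tip_extent
def save(n,im): cv2.imwrite('pics/'+n,cv2.cvtColor(im,cv2.COLOR_RGB2BGR))
E
python3 - <<'E'
from h import *
o=observe(); print(o); print(tip_extent if not callable(tip_extent) else tip_extent())
for n in ("scene","top","wrist"):
    im=grab_frame(n); save(n+'0.png',im); np.save('pics/'+n+'0.npy',im)
    print(n,{k:np.round(v,4).tolist() for k,v in camera_info(n).items()})
E
```

```text
pics
{'clock': 0.0, 'joint_pos': array([ 1.21977054e+00,  2.17755445e-01,  1.61493489e+00,  1.39083883e-05,
        1.31132860e+00, -1.12177230e-01]), 'qd': array([-0.00067672,  0.00070606,  0.00173345, -0.00160973,  0.00042682,
       -0.00015155]), 'effort': array([-5.68196610e-04, -3.96853602e+01, -3.03846145e+01, -1.90250239e-04,
        9.83020000e-03,  1.67435164e-06]), 'position': array([0.14756129, 0.60654361, 0.25496703]), 'tcp_rot': array([ 0.18567201,  1.56322012, -0.18938411]), 'ft_force': array([ 0.11814915, -0.0935748 , -0.33289708]), 'moment': array([-0.01990095, -0.03411989, -0.00922764]), 'width': 0.08530626653685888}
0.025
scene {'K': [[400.2107, 0.0, 287.9108], [0.0, 400.2107, 207.674], [0.0, 0.0, 1.0]], 'k1': -0.1099, 'view': [[0.6429, 0.7658, -0.0166, -0.3576], [0.5528, -0.4788, -0.682, -0.1767], [-0.5302, 0.4293, -0.7311, 1.4853], [0.0, 0.0, 0.0, 1.0]]}
top {'K': [[404.7565, 0.0, 280.4793], [0.0, 404.7565, 205.5565], [0.0, 0.0, 1.0]], 'k1': -0.0443, 'view': [[0.0164, -0.9998, 0.0151, 0.012], [-0.9945, -0.0179, -0.1037, 0.5067], [0.1039, -0.0133, -0.9945, 1.0703], [0.0, 0.0, 0.0, 1.0]]}
wrist {'K': [[325.9622, 0.0, 277.2879], [0.0, 325.9622, 207.2515], [0.0, 0.0, 1.0]], 'k1': -0.0477, 'mount': [[-0.0003, -0.2608, 0.9654, -0.1169], [1.0, -0.001, 0.0001, -0.0007], [0.0009, 0.9654, 0.2608, -0.0676], [0.0, 0.0, 0.0, 1.0]]}
```

View pics/scene0.png

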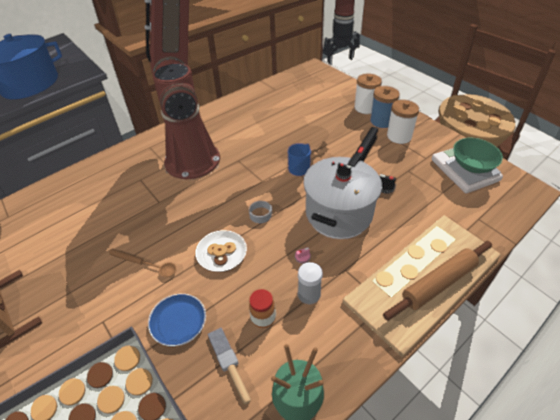

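View pics/top0.png

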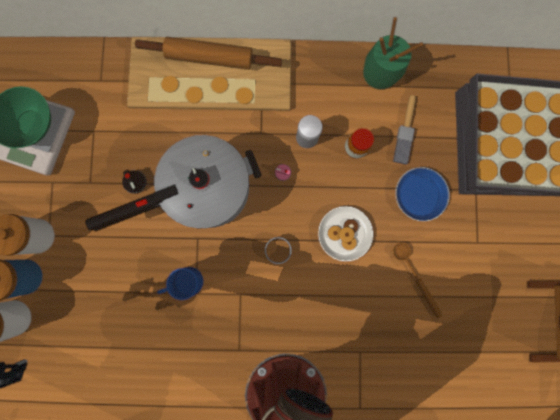

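View pics/wrist0.png

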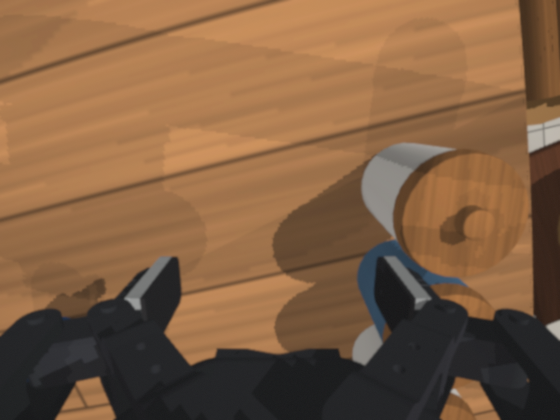

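```bash
python3 - <<'E'
from h import *
t=np.load('pics/top0.npy'); s=np.load('pics/scene0.npy')
a=cv2.resize(t[130:235,90:300],None,fx=3.8,fy=3.8,interpolation=cv2.INTER_CUBIC)
save('topc.png',a)
b=cv2.resize(s[120:240,280:410],None,fx=5,fy=5,interpolation=cv2.INTER_CUBIC)
save('scenec.png',b)
E
```

```text
(no output)
```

View pics/topc.png

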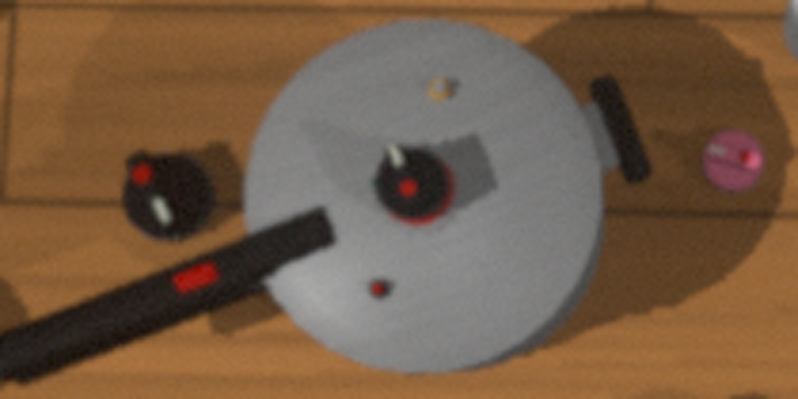

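View pics/scenec.png

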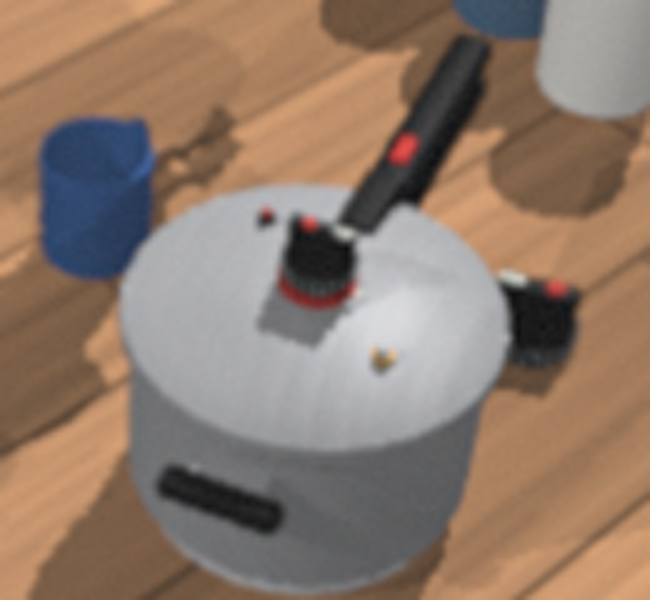

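servo_tool([
  {"twist": [0,0,0],"dp": [-85,0,0],"jaw": -1},
  {"twist": [0,0,0],"dp": [-85,0,0],"jaw": -1},
  {"twist": [2.48,0,0],"dp": [-85,-288,480],"jaw": -1},
  {"twist": [2.48,0,0],"dp": [-85,-288,480],"jaw": -1},
  {"twist": [2.48,0,0],"dp": [-85,-288,480],"jaw": -1},
  {"twist": [2.48,0,0],"dp": [-85,-288,480],"jaw": -1},
  {"twist": [2.48,0,0],"dp": [-85,-288,480],"jaw": -1},
  {"twist": [2.48,0,0],"dp": [-85,-288,480],"jaw": -1},
  {"twist": [2.48,0,0],"dp": [-85,-288,480],"jaw": -1},
  {"twist": [2.48,0,0],"dp": [-85,-288,480],"jaw": -1},
  {"twist": [2.48,0,0],"dp": [-85,-288,480],"jaw": -1},
  {"twist": [2.48,0,0],"dp": [-85,-288,480],"jaw": -1},
  {"twist": [2.48,0,0],"dp": [-85,-288,480],"jaw": -1},
  {"twist": [2.48,0,0],"dp": [-85,-288,480],"jaw": -1},
  {"twist": [2.48,0,0],"dp": [-85,-288,480],"jaw": -1},
  {"twist": [2.48,0,0],"dp": [-85,-288,480],"jaw": -1},
  {"twist": [2.48,0,0],"dp": [-85,-288,480],"jaw": -1},
  {"twist": [2.48,0,0],"dp": [-85,-288,480],"jaw": -1},
  {"twist": [2.48,0,0],"dp": [-85,-288,480],"jaw": -1},
  {"twist": [2.48,0,0],"dp": [-85,-288,480],"jaw": -1},
])

```text
clock: 2.65
position: [0.546, 0.2139, 0.3413]
tcp_rot: [1.988, 0.427, -1.988]
ft_force: [-0.4, 0.2, -0.1]
width: 0.0853
```

```bash
python3 - <<'E'
from h import *
o=observe(); T=R.from_rotvec(o['tcp_rot']).as_matrix(); print(T.round(4),{k:np.round(v,4).tolist() for k,v in o.items()})
im=grab_frame('wrist'); np.save('pics/w1.npy',im); save('w1.png',im)
np.save('pics/w1o.npy',o,allow_pickle=True)
E
```

```text
[[-0.      0.4105 -0.9119]
 [-0.     -0.9119 -0.4105]
 [-1.      0.      0.    ]] {'clock': 2.65, 'joint_pos': [0.2538, 0.0786, 1.6103, -0.0, 1.4527, 1.4015], 'qd': [0.0004, -0.0008, 0.0009, 0.0011, -0.0013, 0.0006], 'effort': [-0.0011, -35.1481, -31.7631, -0.0002, 0.001, -0.0014], 'position': [0.546, 0.2139, 0.3413], 'tcp_rot': [1.9879, 0.4268, -1.988], 'ft_force': [-0.3914, 0.1928, -0.0576], 'moment': [0.0151, -0.0447, 0.0061], 'width': 0.0853}
```

View pics/w1.png

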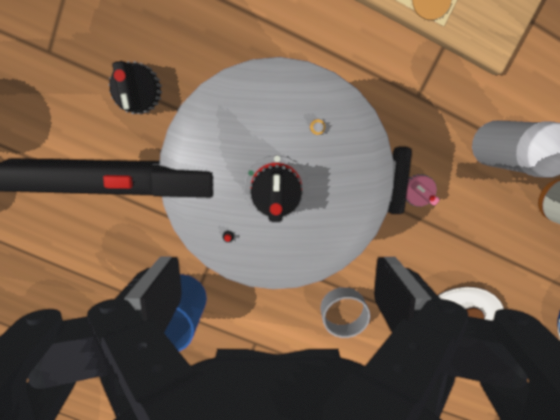

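```bash
python3 - <<'E'
from h import *
im=np.load('pics/w1.npy'); save('w1c.png',cv2.resize(im[140:240,220:340],None,fx=6,fy=6,interpolation=cv2.INTER_CUBIC))
E
```

```text
(no output)
```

View pics/w1c.png

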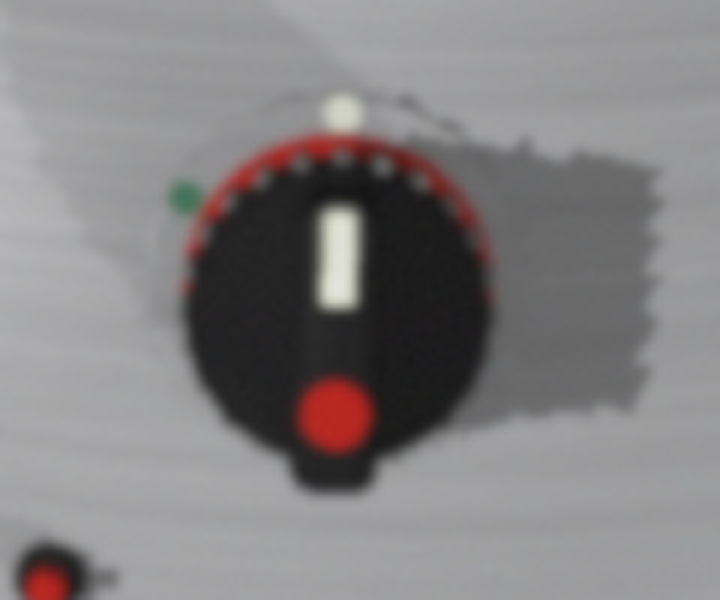

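```bash
python3 - <<'E'
from h import *
o=np.load('pics/w1o.npy',allow_pickle=True).item()
im=np.load('pics/w1.npy')[140:240,220:340].astype(int)
r,g,b=im[...,0],im[...,1],im[...,2]
def cen(m,near):
    n,l,s,c=cv2.connectedComponentsWithStats(m.astype(np.uint8))
    k=min((i for i in range(1,n) if s[i,4]>8),key=lambda i:np.hypot(*(c[i]-np.array(near)/6)))
    return c[k]+[220,140],s[k,4]
w,_=cen((r>170)&(g>170)&(b>150),(340,258)); wd,_=cen((r>175)&(g>175)&(b>160),(342,113))
rd,_=cen((r>150)&(g<80),(336,415)); gd,_=cen((g>r+25),(185,197))
print(w,wd,rd,gd,_)
P=onplane('wrist',[w,rd],.211,o); Q=onplane('wrist',[wd,gd],.170,o)
print(P,Q); d=P[0]-P[1]; a=np.degrees(np.arctan2(d[1],d[0])); print('bar yaw',a, np.hypot(*d[:2]))
# collar centre from dots: 27mm radius, 60deg apart
from scipy.optimize import least_squares
f=lambda v:np.r_[v[:2]+.027*np.array([np.cos(v[2]),np.sin(v[2])])-Q[0,:2], v[:2]+.027*np.array([np.cos(v[2]+np.pi/3),np.sin(v[2]+np.pi/3)])-Q[1,:2]]
s=least_squares(f,[P[1,0],P[1,1],np.radians(a)]); print(s.x[:2],np.degrees(s.x[2]),s.fun)
# black blob lateral centre: rows of cap
m=(im.sum(2)<150); n,l,st,c=cv2.connectedComponentsWithStats(m.astype(np.uint8)); k=np.argmax(st[1:,4])+1
cs=max(cv2.findContours((l==k).astype(np.uint8),0,1)[0],key=cv2.contourArea); print(cv2.boundingRect(cs),st[k])
for row in range(25,80,6):
    xs=np.where(l[row]==k)[0]; print(row+140, xs.min()+220,xs.max()+220, (xs.min()+xs.max())/2+220)
E
```

```text
[275.97333333 182.8       ] [276.59259259 158.07407407] [275.38271605 208.74074074] [250.4 172.4] 15
[[0.56080012 0.2223437  0.211     ]
 [0.54168655 0.21429376 0.211     ]] [[0.57394306 0.22784198 0.17      ]
 [0.55277492 0.24393123 0.17      ]]
bar yaw 22.839031894780785 0.02073957579801655
[0.54920971 0.21727081] 22.762679317153125 [ 0.00016376 -0.00012447 -0.00016376  0.00012447]
(32, 26, 49, 55) [  32   26   49   55 1651]Traceback (most recent call last):
  File "<stdin>", line 22, in <module>
    return umr_minimum(a, axis, None, out, keepdims, initial, where)
ValueError: zero-size array to reduction operation minimum which has no identity
```

servo_tool([
  {"twist": [0.025,0,0],"dp": [61,-1.8,-4.3],"jaw": 0.35},
  {"twist": [0.025,0,0],"dp": [61,-1.8,-4.3],"jaw": 0.35},
  {"twist": [0.025,0,0],"dp": [61,-1.8,-4.3],"jaw": 0.35},
  {"twist": [0.025,0,0],"dp": [61,-1.8,-4.3],"jaw": 0.35},
  {"twist": [0.025,0,0],"dp": [61,-1.8,-4.3],"jaw": 0.35},
])

```text
clock: 3.32
position: [0.5504, 0.2176, 0.2828]
tcp_rot: [2.007, 0.404, -1.999]
ft_force: [-0.0, -0.0, -0.1]
width: 0.0276
```

```bash
python3 - <<'E'
from h import *
o=observe(); print({k:np.round(v,4).tolist() for k,v in o.items()})
im=grab_frame('wrist'); np.save('pics/w2.npy',im); save('w2.png',im)
np.save('pics/w2o.npy',o,allow_pickle=True)
E
```

```text
{'clock': 3.325, 'joint_pos': [0.258, 0.124, 1.6695, -0.0, 1.344, 1.4309], 'qd': [-0.0007, 0.0017, 0.0134, -0.0013, -0.0019, 0.001], 'effort': [-0.0025, -36.0398, -30.7817, -0.0002, -0.0111, -0.0009], 'position': [0.5504, 0.2176, 0.2828], 'tcp_rot': [2.0072, 0.404, -1.9989], 'ft_force': [-0.0488, -0.0254, -0.1407], 'moment': [0.059, -0.0461, -0.0316], 'width': 0.0276}
```

View pics/w2.png

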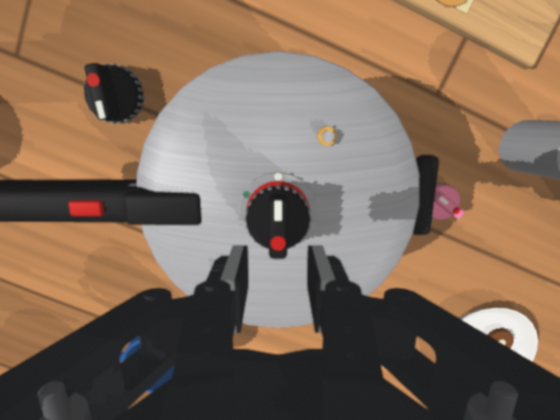

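servo_tool([
  {"twist": [-1.047,0,0],"dp": [0,0,0],"jaw": 0.35},
  {"twist": [-1.047,0,0],"dp": [0,0,0],"jaw": 0.35},
  {"twist": [-1.047,0,0],"dp": [0,0,0],"jaw": 0.35},
  {"twist": [-1.047,0,0],"dp": [0,0,0],"jaw": 0.35},
  {"twist": [-1.047,0,0],"dp": [0,0,0],"jaw": 0.35},
  {"twist": [-1.047,0,0],"dp": [0,0,0],"jaw": 0.35},
  {"twist": [-1.047,0,0],"dp": [0,0,0],"jaw": 0.35},
  {"twist": [-1.047,0,0],"dp": [0,0,0],"jaw": 0.35},
  {"twist": [-1.047,0,0],"dp": [0,0,0],"jaw": 0.35},
])

```text
clock: 4.5
position: [0.5493, 0.2173, 0.2805]
tcp_rot: [1.302, 1.146, -1.302]
ft_force: [-0.1, 0.3, -0.2]
width: 0.0273
```

```bash
python3 - <<'E'
from h import *
o=observe(); print({k:np.round(v,4).tolist() for k,v in o.items()})
im=grab_frame('wrist'); np.save('pics/w3.npy',im); save('w3.png',im)
np.save('pics/w3o.npy',o,allow_pickle=True)
E
```

```text
{'clock': 4.5, 'joint_pos': [0.258, 0.1256, 1.6722, 0.0, 1.3436, 0.3848], 'qd': [0.0002, 0.0019, 0.0009, 0.0001, 0.0011, -0.0038], 'effort': [0.0001, -36.2309, -30.8275, -0.0001, -0.0007, 0.0058], 'position': [0.5493, 0.2173, 0.2805], 'tcp_rot': [1.3022, 1.1464, -1.3018], 'ft_force': [-0.1131, 0.3369, -0.1827], 'moment': [-0.0023, -0.027, -0.0144], 'width': 0.0273}
```

View pics/w3.png

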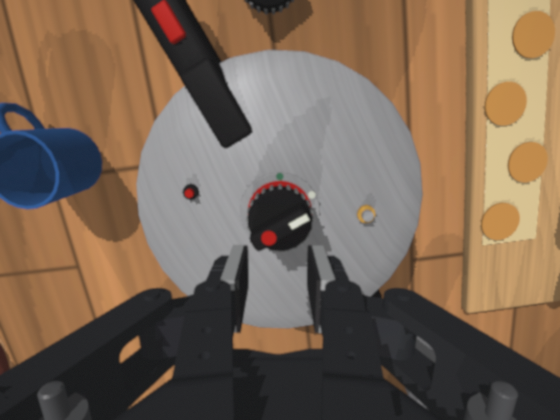

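```bash
cat > meas.py <<'E'
from h import *
from scipy.optimize import least_squares
def meas(tag,near,zs=(.211,.170)):
    o=np.load(f'pics/{tag}o.npy',allow_pickle=True).item(); im=np.load(f'pics/{tag}.npy').astype(int)
    r,g,b=im[...,0],im[...,1],im[...,2]
    def cen(m,nr):
        n,l,s,c=cv2.connectedComponentsWithStats(m.astype(np.uint8))
        k=min((i for i in range(1,n) if s[i,4]>8),key=lambda i:np.hypot(*(c[i]-np.array(nr)))); return c[k]
    white=(r>165)&(g>165)&(b>145)&(r-b<40)
    px=[cen(white,near[0]),cen((r>150)&(g<90)&(b<90),near[1]),cen(white,near[2]),cen((g>r+20)&(g>b),near[3])]
    P=onplane('wrist',px[:2],zs[0],o); Q=onplane('wrist',px[2:],zs[1],o)
    d=P[0]-P[1]; a=np.arctan2(d[1],d[0])
    u=lambda t:np.array([np.cos(t),np.sin(t)])
    f=lambda v:np.r_[v[:2]+.027*u(v[2])-Q[0,:2], v[:2]+.027*u(v[2]+np.pi/3)-Q[1,:2]]
    s=least_squares(f,[P[1,0],P[1,1],a])
    print(tag,np.round(px,1).tolist(),'\n bar pts',P[:,:2].round(4).tolist(),'yaw',np.degrees(a).round(2),'collar',s.x[:2].round(4),np.degrees(s.x[2]).round(2),'res',(s.fun*1e3).round(2))
    return P,s.x,o
E
python3 - <<'E'
from meas import *
P2,c2,o2=meas('w2',[(278,211),(278,243),(278,177),(246,194)])
P3,c3,o3=meas('w3',[(298,222),(269,238),(311,195),(280,176)])
R2,R3=[R.from_rotvec(o['tcp_rot']).as_matrix() for o in(o2,o3)]
# est_i = true + R_i e  (e in tool y,z)
for nm,a,b in(('collar',c2[:2],c3[:2]),('white',P2[0,:2],P3[0,:2]),('red',P2[1,:2],P3[1,:2])):
    A=(R2-R3)[:2,1:]; e=np.linalg.solve(A,a-b); print(nm,'e(mm)',(e*1e3).round(2),'true',(a-R2[:2,1:]@e).round(4),(b-R3[:2,1:]@e).round(4))
E
```

```text
w2 [[277.5, 210.4], [277.6, 242.9], [277.6, 176.0], [245.8, 194.0]] 
 bar pts [[0.5617, 0.224], [0.5424, 0.2159]] yaw 22.79 collar [0.5499 0.2189] 22.48 res [ 0.23 -0.18 -0.23  0.18]
w3 [[298.6, 221.3], [268.3, 237.6], [311.1, 194.3], [279.3, 175.6]] 
 bar pts [[0.5611, 0.2223], [0.5417, 0.2144]] yaw 22.21 collar [0.5485 0.2178] 22.0 res [ 0.2  -0.16 -0.2   0.16]
collar e(mm) [-1.8  -0.46] true [0.5502 0.2171] [0.5502 0.2171]
white e(mm) [-1.73  0.56] true [0.5629 0.2226] [0.5629 0.2226]
red e(mm) [-1.7   0.34] true [0.5434 0.2145] [0.5434 0.2145]
```

```bash
cat >> h.py <<'E'
def go(pos,yaw):
    o=observe(); T=R.from_rotvec(o['tcp_rot']).as_matrix()
    y=np.array([np.cos(yaw),np.sin(yaw),0]); x=np.array([0,0,-1.]); G=np.c_[x,y,np.cross(x,y)]
    dp=T.T@(np.array(pos)-o['position'])*1e3; tw=R.from_matrix(T.T@G).as_rotvec()
    print('clock',o['clock'],'pos',o['position'].round(4),'yaw',np.degrees(np.arctan2(T[1,1],T[0,1])).round(2),'F',o['ft_force'].round(2),'M',o['moment'].round(3),'w',o['width'].round(4),'j6',o['joint_pos'][5].round(3)); print('dp',dp.round(2),'twist',tw.round(4))
E
python3 -c "
from h import *
print(tip_extent); go([.5502,.2170,.245],np.radians(-67.4))"
```

```text
0.025Traceback (most recent call last):
  File "<string>", line 3, in <module>
    print(tip_extent); go([.5502,.2170,.245],np.radians(-67.4))
                       ~~^^^^^^^^^^^^^^^^^^^^^^^^^^^^^^^^^^^^^^
  File "h.py", line 24, in go
    print('clock',o['clock'],'pos',o['position'].round(4),'yaw',np.degrees(np.arctan2(T[1,1],T[0,1])).round(2),'F',o['ft_force'].round(2),'M',o['moment'].round(3),'w',o['width'].round(4),'j6',o['joint_pos'][5].round(3)); print('dp',dp.round(2),'twist',tw.round(4))
                                                                                                                                                                       ^^^^^^^^^^^^^^^^
AttributeError: 'float' object has no attribute 'round'
```

```bash
sed -i "s/o\['width'\].round(4)/round(o['width'],4)/" h.py
python3 -c "
from h import *
go([.5502,.2170,.245],np.radians(-67.4))"
```

```text
clock 4.55 pos [0.5493 0.2173 0.2804] yaw -7.26 F [ 0.2  -0.32  1.23] M [ 0.067 -0.049 -0.028] w 0.0281 j6 0.385
dp [35.4   0.94  0.21] twist [ 1.0497e+00 -1.0000e-04 -1.0000e-04]
```

servo_tool([
  {"twist": [1.05,0,0],"dp": [0,0.9,0.2],"jaw": 0.35},
  {"twist": [1.05,0,0],"dp": [0,0.9,0.2],"jaw": 0.35},
  {"twist": [1.05,0,0],"dp": [0,0.9,0.2],"jaw": 0.35},
  {"twist": [1.05,0,0],"dp": [0,0.9,0.2],"jaw": 0.35},
  {"twist": [1.05,0,0],"dp": [10,0.9,0.2],"jaw": 0.35},
  {"twist": [1.05,0,0],"dp": [20,0.9,0.2],"jaw": 0.35},
  {"twist": [1.05,0,0],"dp": [35.4,0.9,0.2],"jaw": 0.4},
  {"twist": [1.05,0,0],"dp": [35.4,0.9,0.2],"jaw": 0.4},
  {"twist": [1.05,0,0],"dp": [35.4,0.9,0.2],"jaw": 0.4},
  {"twist": [1.05,0,0],"dp": [35.4,0.9,0.2],"jaw": 0.4},
])

```text
clock: 5.8
position: [0.5506, 0.2171, 0.2456]
tcp_rot: [2.006, 0.401, -2.003]
ft_force: [-0.7, -0.6, -0.0]
width: 0.0255
```

```bash
python3 - <<'E'
from h import *
o=observe(); go([.5502,.2170,.225],np.radians(-67.4))
im=grab_frame('wrist'); np.save('pics/w4.npy',im); save('w4.png',cv2.resize(im[150:350,180:380],None,fx=3,fy=3))
np.save('pics/w4o.npy',o,allow_pickle=True)
E
```

```text
clock 5.8 pos [0.5506 0.2171 0.2456] yaw -67.36 F [-0.7  -0.6  -0.03] M [ 0.038  0.03  -0.026] w 0.0255 j6 1.433
dp [ 2.063e+01 -1.000e-02  4.200e-01] twist [ 0.0007 -0.0013 -0.0001]
```

View pics/w4.png

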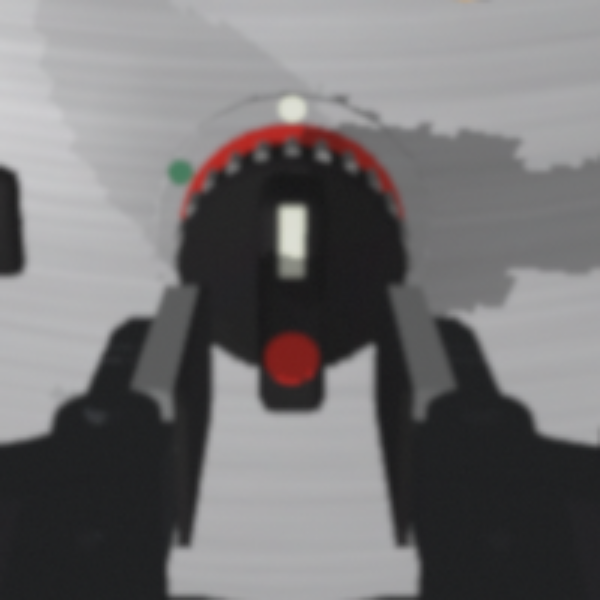

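servo_tool([
  {"twist": [0,0,0],"dp": [10,0,0.4],"jaw": 0.4},
  {"twist": [0,0,0],"dp": [20,0,0.4],"jaw": 0.5},
  {"twist": [0,0,0],"dp": [26,0,0.4],"jaw": 0.58},
  {"twist": [0,0,0],"dp": [26,0,0.4],"jaw": 0.58},
  {"twist": [0,0,0],"dp": [26,0,0.4],"jaw": 0.58},
  {"twist": [0,0,0],"dp": [26,0,0.4],"jaw": 0.58},
], grip_force=30)

```text
clock: 6.6
position: [0.5501, 0.217, 0.2194]
tcp_rot: [2.006, 0.401, -2.004]
ft_force: [-0.7, -0.2, -0.3]
width: 0.0178
```

```bash
python3 - <<'E'
from h import *
o=observe(); go([.5502,.2170,.216],np.radians(-67.4))
im=grab_frame('wrist'); np.save('pics/w5.npy',im); save('w5.png',cv2.resize(im[150:350,180:380],None,fx=3,fy=3))
E
```

```text
clock 6.6 pos [0.5501 0.217  0.2194] yaw -67.38 F [-0.68 -0.21 -0.28] M [0.034 0.01  0.019] w 0.0178 j6 1.433
dp [ 3.4   0.01 -0.12] twist [ 0.0004 -0.0009 -0.0002]
```

View pics/w5.png

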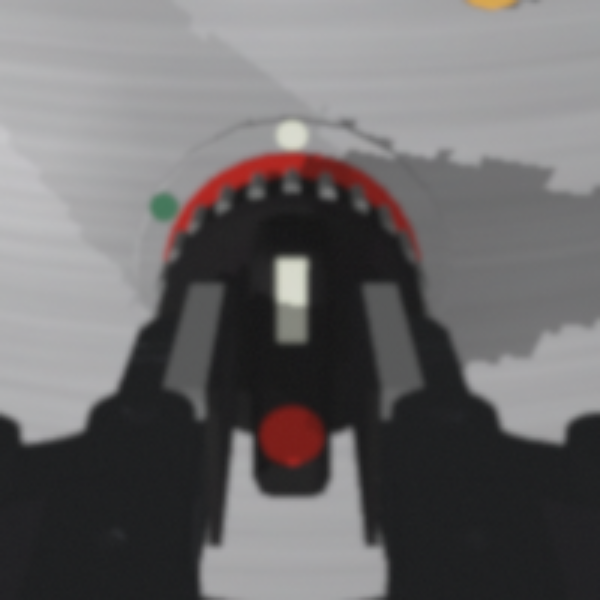

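servo_tool([
  {"twist": [0,0,0],"dp": [1,-0.3,0],"jaw": 0.58},
  {"twist": [0,0,0],"dp": [2,-0.3,0],"jaw": 0.62},
  {"twist": [0,0,0],"dp": [2,-0.3,0],"jaw": 0.66},
  {"twist": [0,0,0],"dp": [2,-0.3,0],"jaw": 0.7},
  {"twist": [0,0,0],"dp": [2,-0.3,0],"jaw": 0.74},
  {"twist": [0,0,0],"dp": [2,-0.3,0],"jaw": 0.76},
  {"twist": [0,0,0],"dp": [2,-0.3,0],"jaw": 0.76},
], grip_force=22)

```text
clock: 7.52
position: [0.5497, 0.2171, 0.217]
tcp_rot: [2.005, 0.401, -2.005]
ft_force: [-0.6, 0.0, 0.3]
width: 0.0116
```

```bash
python3 - <<'E'
from h import *
go([.5502,.2170,.216],np.radians(-67.4)); o=observe(); T=R.from_rotvec(o['tcp_rot']).as_matrix(); print('Ftool',(T.T@o['ft_force']).round(2))
E
```

```text
clock 7.525 pos [0.5497 0.2171 0.217 ] yaw -67.38 F [-0.62  0.02  0.28] M [-0.078  0.001 -0.033] w 0.0116 j6 1.434
dp [ 0.99  0.26 -0.46] twist [ 0.0003 -0.     -0.0002]
Ftool [-0.28 -0.26  0.57]
```

servo_tool([
  {"twist": [0,0,0],"dp": [0,0,0],"jaw": 0.9},
  {"twist": [0,0,0],"dp": [0,0,0],"jaw": 1},
  {"twist": [0,0,0],"dp": [0,0,0],"jaw": 1},
], grip_force=60)

```text
clock: 7.9
position: [0.5497, 0.2171, 0.2171]
tcp_rot: [2.005, 0.401, -2.005]
ft_force: [-0.4, -0.8, 1.3]
width: 0.0107
```

```bash
python3 - <<'E'
from h import *
go([.5502,.2170,.216],np.radians(-67.4)); o=observe(); T=R.from_rotvec(o['tcp_rot']).as_matrix(); print('Ftool',(T.T@o['ft_force']).round(2))
E
```

```text
clock 7.9 pos [0.5497 0.2171 0.2171] yaw -67.38 F [-0.36 -0.77  1.33] M [-0.138  0.145 -0.004] w 0.0107 j6 1.434
dp [ 1.06  0.25 -0.45] twist [ 0.0003  0.     -0.0002]
Ftool [-1.33  0.57  0.62]
```

servo_tool([
  {"twist": [0,0,0],"dp": [1,0,0],"jaw": 1},
  {"twist": [0,0,0],"dp": [1,0,0],"jaw": 1},
])

```text
clock: 8.15
position: [0.5498, 0.2171, 0.217]
tcp_rot: [2.005, 0.401, -2.004]
ft_force: [-2.1, -2.1, 5.1]
width: 0.0103
```

servo_tool([
  {"twist": [0,0,0],"dp": [1,0,0],"jaw": 1},
  {"twist": [0,0,0],"dp": [1,0,0],"jaw": 1},
])

```text
clock: 8.4
position: [0.5497, 0.2171, 0.2166]
tcp_rot: [2.005, 0.401, -2.004]
ft_force: [-2.9, -2.5, 7.2]
width: 0.0105
```

servo_tool([
  {"twist": [0,0,0],"dp": [1,0,0],"jaw": 1},
  {"twist": [0,0,0],"dp": [2,0,0],"jaw": 1},
  {"twist": [0,0,0],"dp": [2,0,0],"jaw": 1},
])

```text
clock: 8.78
position: [0.5498, 0.2171, 0.2151]
tcp_rot: [2.005, 0.401, -2.004]
ft_force: [-3.7, -2.4, 10.6]
width: 0.0105
```

servo_tool([
  {"twist": [0,0,0],"dp": [1,0,0],"jaw": 1},
  {"twist": [0,0,0],"dp": [1,0,0],"jaw": 1},
])

```text
clock: 9.02
position: [0.5498, 0.2171, 0.2144]
tcp_rot: [2.005, 0.401, -2.004]
ft_force: [-4.8, -2.2, 10.6]
width: 0.0104
```

servo_tool([
  {"twist": [0,0,0],"dp": [1,0,0],"jaw": 1},
  {"twist": [0,0,0],"dp": [1,0,0],"jaw": 1},
])

```text
clock: 9.28
position: [0.5498, 0.2171, 0.2138]
tcp_rot: [2.005, 0.401, -2.004]
ft_force: [-4.7, -1.5, 11.7]
width: 0.0102
```

servo_tool([
  {"twist": [0,0,0],"dp": [1,0,0.5],"jaw": 1},
  {"twist": [0,0,0],"dp": [1,0,1],"jaw": 1},
])

```text
clock: 9.52
position: [0.5497, 0.2171, 0.2133]
tcp_rot: [2.008, 0.401, -2.002]
ft_force: [-3.5, -1.9, 12.2]
width: 0.0103
```

servo_tool([
  {"twist": [0,0,0],"dp": [1,0,0],"jaw": 1},
  {"twist": [0,0,0],"dp": [1,0,0],"jaw": 1},
])

```text
clock: 9.78
position: [0.5497, 0.2171, 0.2127]
tcp_rot: [2.008, 0.401, -2.002]
ft_force: [-4.3, -1.3, 13.9]
width: 0.0107
```

servo_tool([
  {"twist": [0,0,0],"dp": [1,0,0.5],"jaw": 1},
  {"twist": [0,0,0],"dp": [1,0,0.5],"jaw": 1},
])

```text
clock: 10.02
position: [0.5497, 0.2171, 0.2121]
tcp_rot: [2.009, 0.401, -2.001]
ft_force: [-3.9, -2.3, 13.5]
width: 0.0106
```

servo_tool([
  {"twist": [0,0,0],"dp": [0.5,0,0],"jaw": 1},
  {"twist": [0,0,0],"dp": [0.5,0,0],"jaw": 1},
])

```text
clock: 10.28
position: [0.5497, 0.2171, 0.2119]
tcp_rot: [2.009, 0.401, -2.001]
ft_force: [-4.8, -1.7, 14.7]
width: 0.0104
```

servo_tool([
  {"twist": [0,0,0],"dp": [0.5,0,0.3],"jaw": 1},
  {"twist": [0,0,0],"dp": [0.5,0,0.3],"jaw": 1},
])

```text
clock: 10.52
position: [0.5497, 0.217, 0.2118]
tcp_rot: [2.01, 0.402, -2.0]
ft_force: [-5.6, -2.0, 16.4]
width: 0.0105
```

```bash
python3 - <<'E'
from h import *
o=observe(); go([.5502,.2170,.216],np.radians(-67.4)); T=R.from_rotvec(o['tcp_rot']).as_matrix(); print('Ftool',(T.T@o['ft_force']).round(2),T.round(4))
im=grab_frame('wrist'); np.save('pics/w6.npy',im); save('w6.png',cv2.resize(im[150:350,180:380],None,fx=3,fy=3))
o=observe(); print(o['position'].round(5),o['ft_force'].round(2))
E
```

```text
clock 10.525 pos [0.5497 0.217  0.2118] yaw -67.37 F [-5.55 -1.96 16.43] M [-0.262  0.877 -0.011] w 0.0105 j6 1.433
dp [-4.16  0.25 -0.48] twist [ 0.0005 -0.0048 -0.0005]
Ftool [-16.45  -0.32   5.8 ] [[ 4.600e-03  3.848e-01 -9.230e-01]
 [ 1.400e-03 -9.230e-01 -3.848e-01]
 [-1.000e+00  5.000e-04 -4.800e-03]]
[0.54969 0.21705 0.21181] [-4.75 -1.76 15.78]
```

View pics/w6.png

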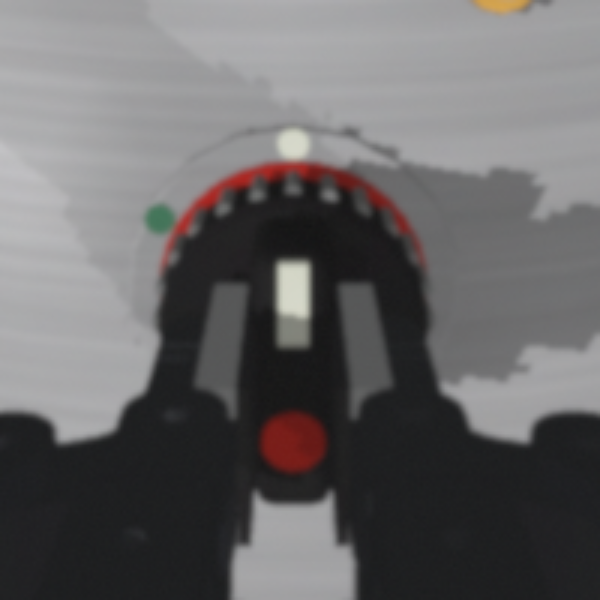

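servo_tool([
  {"twist": [0,0,0],"dp": [0,0,0.8],"jaw": 1},
  {"twist": [0,0,0],"dp": [0,0,1.6],"jaw": 1},
  {"twist": [0,0,0],"dp": [0,0,1.6],"jaw": 1},
])

```text
clock: 10.95
position: [0.5495, 0.217, 0.2121]
tcp_rot: [2.014, 0.402, -1.996]
ft_force: [-0.8, -0.8, 12.9]
width: 0.0105
```

servo_tool([
  {"twist": [0,0,0],"dp": [0.7,0,0.2],"jaw": 1},
  {"twist": [0,0,0],"dp": [0.7,0,0.2],"jaw": 1},
])

```text
clock: 11.2
position: [0.5495, 0.217, 0.2119]
tcp_rot: [2.015, 0.402, -1.996]
ft_force: [-2.2, 0.7, 16.3]
width: 0.0107
```

servo_tool([
  {"twist": [0,0,0],"dp": [0.4,0,0.1],"jaw": 1},
  {"twist": [0,0,0],"dp": [0.4,0,0.1],"jaw": 1},
])

```text
clock: 11.45
position: [0.5495, 0.217, 0.2118]
tcp_rot: [2.015, 0.402, -1.996]
ft_force: [-2.1, -0.8, 16.4]
width: 0.0108
```

servo_tool([
  {"twist": [-0.05,0,0],"dp": [0,0,0],"jaw": 1},
  {"twist": [-0.1,0,0],"dp": [0,0,0],"jaw": 1},
  {"twist": [-0.12,0,0],"dp": [0,0,0],"jaw": 1},
])

```text
clock: 11.82
position: [0.5498, 0.217, 0.2119]
tcp_rot: [1.942, 0.51, -1.922]
ft_force: [-1.5, -0.1, 16.2]
width: 0.0105
```

```bash
python3 - <<'E'
from h import *
o=observe(); go([.5495,.2170,.2118],np.radians(-67.4)); T=R.from_rotvec(o['tcp_rot']).as_matrix(); print('Ftool',(T.T@o['ft_force']).round(2))
E
```

```text
clock 11.825 pos [0.5498 0.217  0.2119] yaw -60.47 F [-1.47 -0.12 16.24] M [-0.066  0.359 -0.02 ] w 0.0105 j6 1.312
dp [ 0.08 -0.12  0.26] twist [ 0.121  -0.0103 -0.0012]
Ftool [-16.25  -0.58   1.17]
```

servo_tool([
  {"twist": [-0.05,0,0],"dp": [0,0,0],"jaw": 1},
  {"twist": [-0.1,0,0],"dp": [0,0,0],"jaw": 1},
  {"twist": [-0.15,0,0],"dp": [0,0,0],"jaw": 1},
  {"twist": [-0.2,0,0],"dp": [0,0,0],"jaw": 1},
  {"twist": [-0.2,0,0],"dp": [0,0,0],"jaw": 1},
])

```text
clock: 12.45
position: [0.5501, 0.2171, 0.2119]
tcp_rot: [1.817, 0.674, -1.795]
ft_force: [-1.1, -1.0, 15.5]
width: 0.0106
```

```bash
python3 - <<'E'
from h import *
o=observe(); go([.5495,.2170,.2118],np.radians(-67.4)); T=R.from_rotvec(o['tcp_rot']).as_matrix(); print('Ftool',(T.T@o['ft_force']).round(2))
im=grab_frame('wrist'); np.save('pics/w7.npy',im); save('w7.png',cv2.resize(im[150:350,180:380],None,fx=3,fy=3))
E
```

```text
clock 12.45 pos [0.5501 0.2171 0.2119] yaw -49.03 F [-1.09 -0.95 15.46] M [ 0.003  0.202 -0.037] w 0.0106 j6 1.112
dp [ 0.1  -0.3   0.56] twist [ 0.3207 -0.011  -0.0026]
Ftool [-15.47   0.07   1.28]
```

View pics/w7.png

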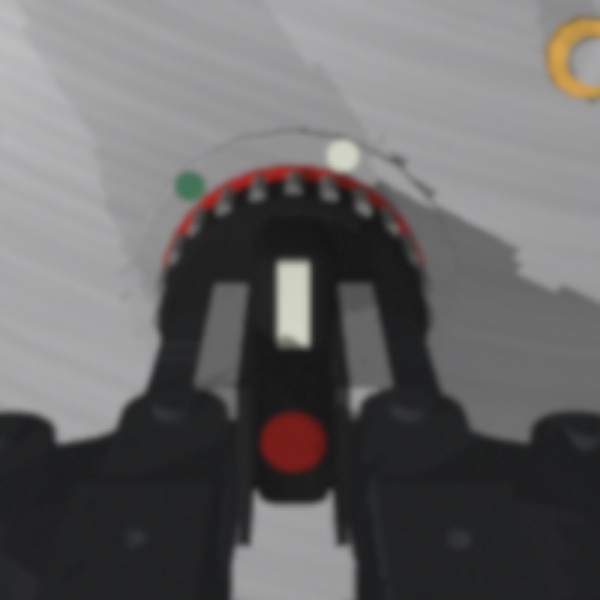

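servo_tool([
  {"twist": [-0.05,0,0],"dp": [0.2,0,0],"jaw": 1},
  {"twist": [-0.11,0,0],"dp": [0.2,0,0],"jaw": 1},
  {"twist": [-0.17,0,0],"dp": [0.2,0,0],"jaw": 1},
  {"twist": [-0.23,0,0],"dp": [0.2,0,0],"jaw": 1},
  {"twist": [-0.29,0,0],"dp": [0.2,0,0],"jaw": 1},
  {"twist": [-0.35,0,0],"dp": [0.2,0,0],"jaw": 1},
])

```text
clock: 13.25
position: [0.5504, 0.2173, 0.212]
tcp_rot: [1.581, 0.924, -1.559]
ft_force: [-0.4, 0.3, 16.8]
width: 0.0108
```

servo_tool([
  {"twist": [-0.06,0,0],"dp": [0,0,0],"jaw": 1},
  {"twist": [-0.12,0,0],"dp": [0,0,0],"jaw": 1},
  {"twist": [-0.18,0,0],"dp": [0,0,0],"jaw": 1},
  {"twist": [-0.24,0,0],"dp": [0,0,0],"jaw": 1},
  {"twist": [-0.3,0,0],"dp": [0,0,0],"jaw": 1},
  {"twist": [-0.34,0,0],"dp": [0,0,0],"jaw": 1},
  {"twist": [-0.37,0,0],"dp": [0,0,0],"jaw": 1},
  {"twist": [-0.37,0,0],"dp": [0,0,0],"jaw": 1},
])

```text
clock: 14.25
position: [0.5505, 0.2173, 0.212]
tcp_rot: [1.318, 1.137, -1.298]
ft_force: [0.5, -0.4, 15.9]
width: 0.0108
```

```bash
python3 - <<'E'
from h import *
o=observe(); go([.5495,.2170,.2118],np.radians(-7.4)); T=R.from_rotvec(o['tcp_rot']).as_matrix(); print('Ftool',(T.T@o['ft_force']).round(2))
im=grab_frame('wrist'); np.save('pics/w8.npy',im); save('w8.png',cv2.resize(im[150:350,180:380],None,fx=3,fy=3))
E
```

```text
clock 14.25 pos [0.5505 0.2173 0.212 ] yaw -7.8 F [ 0.5  -0.38 15.92] M [0.035 0.093 0.032] w 0.0108 j6 0.393
dp [ 0.15 -0.96  0.47] twist [-0.0069 -0.0058 -0.0111]
Ftool [-15.91   0.72   0.21]
```

View pics/w8.png

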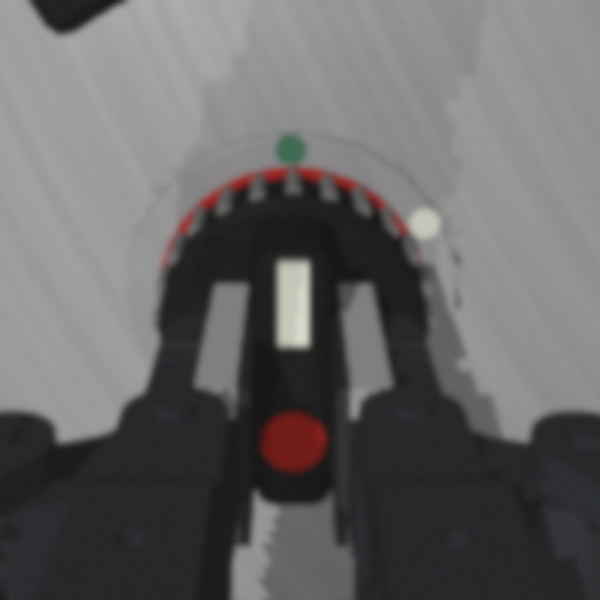

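servo_tool([
  {"twist": [0,0,0],"dp": [-2,0.6,-0.4],"jaw": 1},
  {"twist": [0,0,0],"dp": [-4,1.2,-0.8],"jaw": 1},
  {"twist": [0,0,0],"dp": [-6,1.9,-1.1],"jaw": 1},
  {"twist": [0,0,0],"dp": [-8,2.5,-1.5],"jaw": 1},
  {"twist": [0,0,0],"dp": [-10,3.2,-1.9],"jaw": 1},
  {"twist": [0,0,0],"dp": [-12,3.2,-1.9],"jaw": 1},
  {"twist": [0,0,0],"dp": [-12,3.2,-1.9],"jaw": 1},
])

```text
clock: 15.18
position: [0.5507, 0.2175, 0.2189]
tcp_rot: [1.311, 1.14, -1.306]
ft_force: [-0.4, -1.1, 5.1]
width: 0.0107
```

```bash
python3 - <<'E'
from h import *
o=observe(); go([.5505,.2173,.2618],np.radians(-7.8)); T=R.from_rotvec(o['tcp_rot']).as_matrix(); print('Ftool',(T.T@o['ft_force']).round(2))
E
```

```text
clock 15.175 pos [0.5507 0.2175 0.2189] yaw -7.79 F [-0.42 -1.06  5.07] M [-0.034 -0.113  0.033] w 0.0107 j6 0.394
dp [-42.95  -0.07   0.18] twist [ 0.0001 -0.0014 -0.003 ]
Ftool [-5.07 -0.26  1.1 ]
```

servo_tool([
  {"twist": [0,0,0],"dp": [-2,0,0],"jaw": 1},
  {"twist": [0,0,0],"dp": [-4,0,0],"jaw": 1},
  {"twist": [0,0,0],"dp": [-7,0,0],"jaw": 1},
  {"twist": [0,0,0],"dp": [-10,0,0],"jaw": 1},
  {"twist": [0,0,0],"dp": [-10,0,0],"jaw": 1},
])

```text
clock: 15.8
position: [0.5491, 0.2172, 0.2271]
tcp_rot: [1.308, 1.143, -1.31]
ft_force: [-0.5, 0.3, -1.4]
width: 0.0104
```

servo_tool([
  {"twist": [0,0,0],"dp": [-5,0,0],"jaw": 1},
  {"twist": [0,0,0],"dp": [-10,0,0],"jaw": 1},
  {"twist": [0,0,0],"dp": [-20,0,0],"jaw": 1},
  {"twist": [0,0,0],"dp": [-30,0,0],"jaw": 1},
  {"twist": [0,0,0],"dp": [-45,0,0],"jaw": 1},
  {"twist": [0,0,0],"dp": [-60,0,0],"jaw": 1},
  {"twist": [0,0,0],"dp": [-60,0,0],"jaw": 1},
  {"twist": [0,0,0],"dp": [-60,0,0],"jaw": 1},
  {"twist": [0,0,0],"dp": [-60,0,0],"jaw": 1},
])

```text
clock: 16.92
position: [0.5491, 0.217, 0.2866]
tcp_rot: [1.307, 1.143, -1.31]
ft_force: [0.2, -0.6, -0.5]
width: 0.0103
```

```bash
python3 - <<'E'
from h import *
o=observe(); go([.5505,.2173,.2618],np.radians(-7.8)); T=R.from_rotvec(o['tcp_rot']).as_matrix(); print('Ftool',(T.T@o['ft_force']).round(2))
im=grab_frame('wrist'); np.save('pics/w9.npy',im); save('w9.png',im)
im=grab_frame('scene'); np.save('pics/s9.npy',im); save('s9.png',cv2.resize(im[60:260,250:450],None,fx=3,fy=3))
E
```

```text
clock 16.925 pos [0.5491 0.217  0.2866] yaw -7.79 F [ 0.22 -0.63 -0.54] M [-0.017  0.006  0.015] w 0.0103 j6 0.394
dp [24.82  1.34 -0.47] twist [0.0001 0.0007 0.0016]
Ftool [0.54 0.3  0.59]
```

View pics/w9.png

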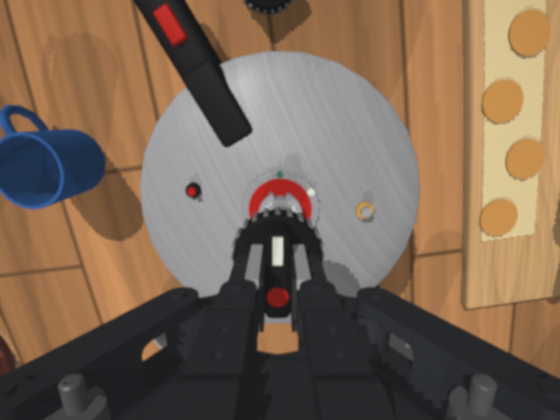

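View pics/s9.png

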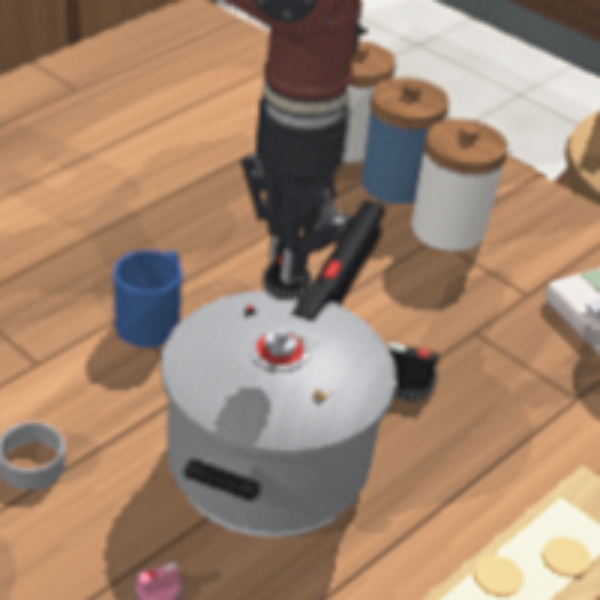

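servo_tool([
  {"twist": [0,0,0],"dp": [0,2,15],"jaw": 1},
  {"twist": [0,0,0],"dp": [0,6,45],"jaw": 1},
  {"twist": [0,0,0],"dp": [0,12,90],"jaw": 1},
  {"twist": [0,0,0],"dp": [0,20,145],"jaw": 1},
  {"twist": [0,0,0],"dp": [0,27,200],"jaw": 1},
  {"twist": [0,0,0],"dp": [0,34,255],"jaw": 1},
  {"twist": [0,0,0],"dp": [0,42,310],"jaw": 1},
  {"twist": [0,0,0],"dp": [0,49,365],"jaw": 1},
  {"twist": [0,0,0],"dp": [0,56,420],"jaw": 1},
  {"twist": [0,0,0],"dp": [0,64,475],"jaw": 1},
  {"twist": [0,0,0],"dp": [0,70,525],"jaw": 1},
  {"twist": [0,0,0],"dp": [0,75,560],"jaw": 1},
  {"twist": [0,0,0],"dp": [0,78,582],"jaw": 1},
  {"twist": [0,0,0],"dp": [0,78,582],"jaw": 1},
  {"twist": [0,0,0],"dp": [0,78,582],"jaw": 1},
  {"twist": [0,0,0],"dp": [0,78,582],"jaw": 1},
])

```text
clock: 19.02
position: [0.5483, -0.3685, 0.2877]
tcp_rot: [1.308, 1.143, -1.307]
ft_force: [0.4, 0.4, -0.4]
width: 0.0107
```

```bash
python3 - <<'E'
from h import *
o=observe(); go([.5475,-.3705,.1],np.radians(-7.8))
im=grab_frame('wrist'); np.save('pics/w10.npy',im); save('w10.png',im); np.save('pics/w10o.npy',o,allow_pickle=True)
hsv=cv2.cvtColor(im,cv2.COLOR_RGB2HSV); m=cv2.inRange(hsv,(100,110,30),(125,255,255))
ys,xs=np.where(m); print(xs.min(),xs.max(),ys.min(),ys.max())
E
```

```text
clock 19.025 pos [ 0.5483 -0.3685  0.2877] yaw -7.69 F [ 0.39  0.37 -0.39] M [ 0.026  0.019 -0.046] w 0.0107 j6 -0.564
dp [187.73  -0.54   2.15] twist [ 0.0019 -0.0004  0.0001]
216 335 115 222
```

View pics/w10.png

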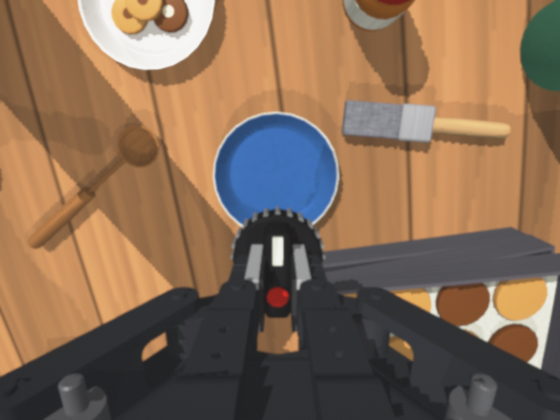

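```bash
python3 - <<'E'
from h import *
o=np.load('pics/w10o.npy',allow_pickle=True).item(); im=np.load('pics/w10.npy')
hsv=cv2.cvtColor(im,cv2.COLOR_RGB2HSV); m=cv2.inRange(hsv,(100,110,30),(125,255,255))
c=max(cv2.findContours(m,0,1)[0],key=cv2.contourArea)[:,0]
c=c[c[:,1]<195]; P=onplane('wrist',c,.02,o)[:,:2]
A=np.c_[2*P,np.ones(len(P))]; s=np.linalg.lstsq(A,(P**2).sum(1),rcond=None)[0]
print('centre',s[:2].round(4),'r',np.sqrt(s[2]+s[:2]@s[:2]).round(4))
T=R.from_rotvec(o['tcp_rot']).as_matrix(); print('corrected y-1.75mm', (s[:2]+T[:2,1]*.00175).round(4))
E
```

```text
centre [ 0.5441 -0.3685] r 0.071
corrected y-1.75mm [ 0.5459 -0.3688]
```

servo_tool([
  {"twist": [0,0,0],"dp": [15,-1,1],"jaw": 1},
  {"twist": [0,0,0],"dp": [45,-1,1],"jaw": 1},
  {"twist": [0,0,0],"dp": [80,-1,1],"jaw": 1},
  {"twist": [0,0,0],"dp": [115,-1,1],"jaw": 1},
  {"twist": [0,0,0],"dp": [150,-1,1],"jaw": 1},
  {"twist": [0,0,0],"dp": [180,-1,1],"jaw": 1},
  {"twist": [0,0,0],"dp": [205,-1,1],"jaw": 1},
  {"twist": [0,0,0],"dp": [220,-1,1],"jaw": 1},
  {"twist": [0,0,0],"dp": [227,-1,1],"jaw": 1},
  {"twist": [0,0,0],"dp": [227,-1,1],"jaw": 1},
  {"twist": [0,0,0],"dp": [227,-1,1],"jaw": 1},
  {"twist": [0,0,0],"dp": [227,-1,1],"jaw": 1},
])

```text
clock: 20.58
position: [0.5476, -0.3715, 0.0619]
tcp_rot: [1.309, 1.139, -1.308]
ft_force: [0.7, -0.8, -1.0]
width: 0.0104
```

```bash
python3 - <<'E'
from h import *
o=observe(); go([.547,-.3695,.046],np.radians(-7.8))
im=grab_frame('wrist'); save('w11.png',im)
im=grab_frame('scene'); save('s11.png',cv2.resize(im[240:400,90:290],None,fx=4,fy=4))
E
```

```text
clock 20.575 pos [ 0.5476 -0.3715  0.0619] yaw -7.79 F [ 0.68 -0.83 -1.  ] M [ 0.004 -0.017  0.011] w 0.0104 j6 -0.566
dp [15.9 -0.9 -1.9] twist [ 0.0001  0.0012 -0.0019]
```

View pics/w11.png

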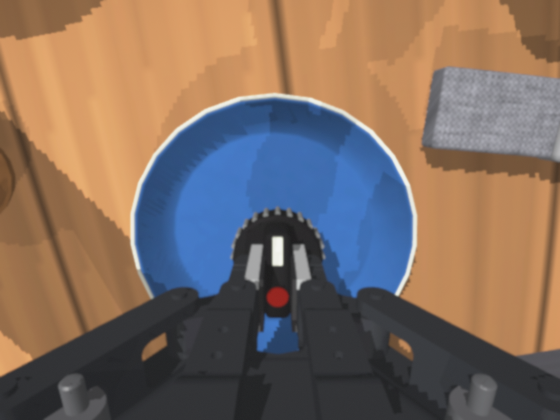

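View pics/s11.png

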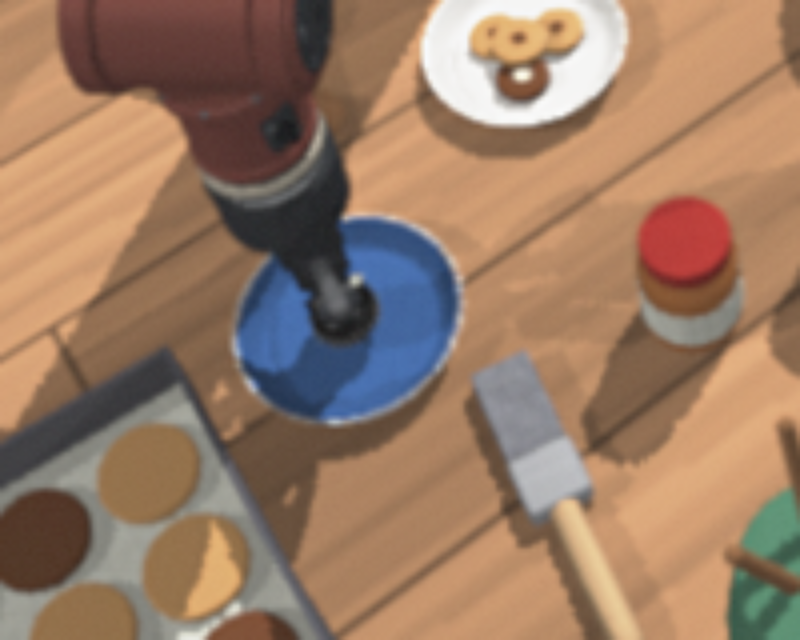

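servo_tool([
  {"twist": [0,0,0],"dp": [5,-1,-1],"jaw": 1},
  {"twist": [0,0,0],"dp": [10,-1,-1.5],"jaw": 1},
  {"twist": [0,0,0],"dp": [12,-1,-1.5],"jaw": 1},
  {"twist": [0,0,0],"dp": [13,-1,-1.5],"jaw": 1},
  {"twist": [0,0,0],"dp": [13,-1,-1.5],"jaw": 1},
  {"twist": [0,0,0],"dp": [13,-1,-1.5],"jaw": 1},
])

```text
clock: 21.42
position: [0.5463, -0.3694, 0.0478]
tcp_rot: [1.309, 1.141, -1.309]
ft_force: [-0.6, -0.2, -0.7]
width: 0.0107
```

servo_tool([
  {"twist": [0,0,0],"dp": [0.5,0,0],"jaw": 1},
  {"twist": [0,0,0],"dp": [1,0,0],"jaw": 1},
  {"twist": [0,0,0],"dp": [1,0,0],"jaw": 1},
])

```text
clock: 21.8
position: [0.5461, -0.3692, 0.0465]
tcp_rot: [1.309, 1.142, -1.309]
ft_force: [0.6, -1.1, -1.0]
width: 0.0105
```

servo_tool([
  {"twist": [0,0,0],"dp": [0.5,0,0],"jaw": 1},
  {"twist": [0,0,0],"dp": [1,0,0],"jaw": 1},
  {"twist": [0,0,0],"dp": [1,0,0],"jaw": 1},
])

```text
clock: 22.18
position: [0.5462, -0.3693, 0.046]
tcp_rot: [1.309, 1.142, -1.309]
ft_force: [-0.7, 1.1, 2.3]
width: 0.0103
```

servo_tool([
  {"twist": [0,0,0],"dp": [0.4,0,0],"jaw": 1},
  {"twist": [0,0,0],"dp": [0.4,0,0],"jaw": 1},
  {"twist": [0,0,0],"dp": [0.4,0,0],"jaw": 1},
])

```text
clock: 22.55
position: [0.5462, -0.3693, 0.046]
tcp_rot: [1.309, 1.142, -1.309]
ft_force: [-1.5, 1.7, 5.2]
width: 0.0108
```

```bash
python3 - <<'E'
from h import *
go([.547,-.3695,.046],np.radians(-7.8))
im=grab_frame('wrist'); save('w12.png',im); go([.547,-.3695,.046],np.radians(-7.8))
E
```

```text
clock 22.55 pos [ 0.5462 -0.3693  0.046 ] yaw -7.79 F [-1.49  1.72  5.16] M [ 0.285  0.378 -0.02 ] w 0.0108 j6 -0.565
dp [-0.01  0.82  0.06] twist [0.0002 0.     0.0001]
clock 22.6 pos [ 0.5462 -0.3693  0.046 ] yaw -7.79 F [-1.62  1.68  5.18] M [ 0.247  0.375 -0.023] w 0.0103 j6 -0.565
dp [-0.03  0.83  0.08] twist [ 0.0002 -0.      0.0001]
```

View pics/w12.png

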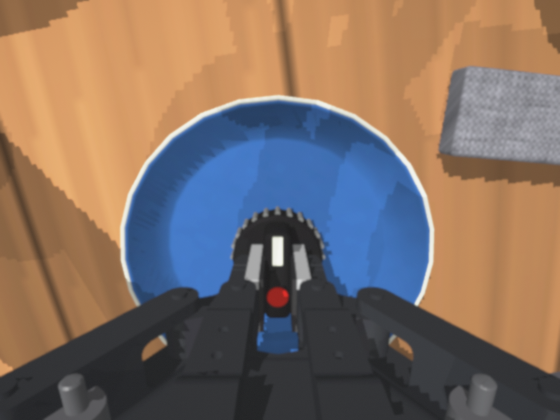

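servo_tool([
  {"twist": [0,0,0],"dp": [-0.5,0,0],"jaw": 1},
  {"twist": [0,0,0],"dp": [-0.8,0,0],"jaw": 0.85},
  {"twist": [0,0,0],"dp": [-0.8,0,0],"jaw": 0.72},
  {"twist": [0,0,0],"dp": [-0.8,0,0],"jaw": 0.66},
  {"twist": [0,0,0],"dp": [-0.8,0,0],"jaw": 0.58},
  {"twist": [0,0,0],"dp": [-0.8,0,0],"jaw": 0.5},
  {"twist": [0,0,0],"dp": [-0.8,0,0],"jaw": 0.45},
  {"twist": [0,0,0],"dp": [-0.8,0,0],"jaw": 0.45},
], grip_force=20)

```text
clock: 23.6
position: [0.5461, -0.3693, 0.046]
tcp_rot: [1.309, 1.142, -1.309]
ft_force: [1.2, 1.0, -0.6]
width: 0.0235
```

```bash
python3 - <<'E'
from h import *
go([.547,-.3695,.046],np.radians(-7.8))
im=grab_frame('wrist'); save('w13.png',cv2.resize(im[150:350,180:380],None,fx=3,fy=3))
E
```

```text
clock 23.6 pos [ 0.5461 -0.3693  0.046 ] yaw -7.79 F [ 1.15  1.   -0.61] M [-0.019  0.04   0.   ] w 0.0235 j6 -0.565
dp [0.03 0.88 0.08] twist [ 0.0001  0.0001 -0.0001]
```

View pics/w13.png

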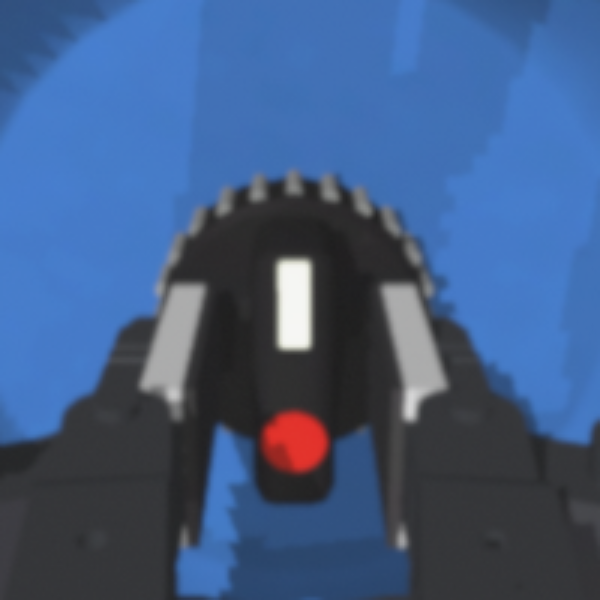

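Both fingers are clear of the bar (bar at zoomed column 293, pads at 205 and 380). I'm retracting straight up.

servo_tool([
  {"twist": [0,0,0],"dp": [-5,0,0],"jaw": 0.45},
  {"twist": [0,0,0],"dp": [-15,0,0],"jaw": 0.45},
  {"twist": [0,0,0],"dp": [-30,0,0],"jaw": 0.45},
  {"twist": [0,0,0],"dp": [-60,0,0],"jaw": 0.45},
  {"twist": [0,0,0],"dp": [-110,0,0],"jaw": 0.45},
  {"twist": [0,0,0],"dp": [-160,0,0],"jaw": 0.45},
  {"twist": [0,0,0],"dp": [-200,0,0],"jaw": 0.45},
  {"twist": [0,0,0],"dp": [-200,0,0],"jaw": 0.45},
  {"twist": [0,0,0],"dp": [-200,0,0],"jaw": 0.45},
  {"twist": [0,0,0],"dp": [-200,0,0],"jaw": 0.45},
  {"twist": [0,0,0],"dp": [-200,0,0],"jaw": 0.45},
])

```text
clock: 25.02
position: [0.5453, -0.3686, 0.2439]
tcp_rot: [1.309, 1.145, -1.31]
ft_force: [-1.2, -0.4, -0.1]
width: 0.0237
```

```bash
python3 - <<'E'
from h import *
o=observe(); go([.547,-.3695,.046],np.radians(-7.8))
im=grab_frame('wrist'); save('w14.png',im)
hsv=cv2.cvtColor(im,cv2.COLOR_RGB2HSV)
s=grab_frame('scene'); save('s14.png',s)
r,g,b=im.astype(int).transpose(2,0,1)
def cen(m,lo,hi):
    n,l,st,c=cv2.connectedComponentsWithStats(m.astype(np.uint8)); return [(c[i].round(1).tolist(),int(st[i,4])) for i in range(1,n) if lo<st[i,4]<hi]
print('red',cen((r>150)&(g<80)&(b<80),20,400),'white',cen((r>170)&(g>170)&(b>150),20,200))
E
```

```text
clock 25.025 pos [ 0.5453 -0.3686  0.2439] yaw -7.79 F [-1.24 -0.38 -0.12] M [-0.062 -0.022  0.027] w 0.0237 j6 -0.565
dp [197.89   2.35   0.99] twist [ 0.0001 -0.0019  0.003 ]
red [([278.9, 194.5], 58)] white [([157.7, 1.2], 27), ([278.9, 173.7], 58), ([457.3, 316.4], 32)]
```

View pics/w14.png

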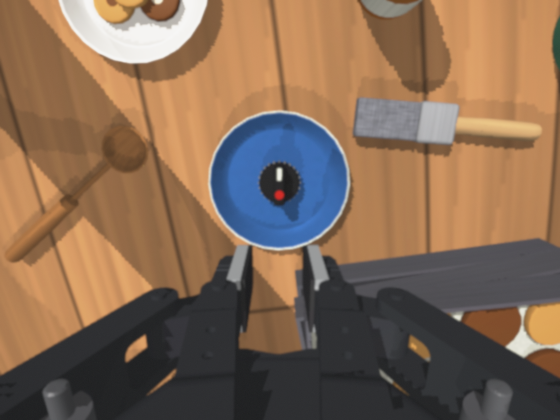

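View pics/s14.png

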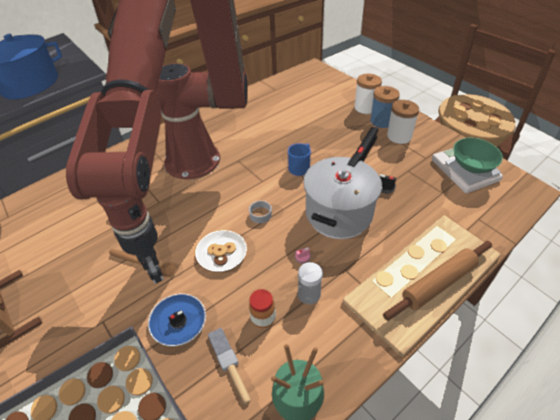

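```bash
python3 -c "
from cell import hand_in
print(hand_in())"
```

```text
the job is handed in; nothing more can be done
None
```

The black valve cap is off the cooker lid and standing right way up near the middle of the blue dish's floor. I handed the job in at about 25 s on the clock. No verdict was reported, so everything here rests on my own force readings and pictures.

- **Which cap:** I took the small black cap on the lid's red seal. The larger black one on the table and the pink one were left alone.
- **Press:** I gripped the bar and pressed to about 16 N, with brief readings up to 16.8 N. The cap stopped about 5.2 mm down, where the reading stiffened, which I took as the skirt just touching the seal.
- **Turn:** I turned it about 59.6° anticlockwise. The wrist picture showed its white mark in line with the green dot.
- **Lift and set down:** It lifted straight off with only small forces. I set it on the dish floor under about 5 N while still gripping it, then opened the fingers and backed straight up.

**Last checks:** The wrist picture shows the cap upright at pixel (279, 182), with the dish's middle at about (280, 180). The dish and the bystanders look unmoved in the scene picture, and the gripper was about 0.2 m above the dish, touching nothing.

**What disagreed:**
- The wrist camera's positions were about 1.8 mm off sideways. I measured this by looking from two angles and corrected for it.
- Pressing down also built up a sideways force of about 6 N on the gripper, because the arm gives a little. I took most of it off before turning, and it came back to about 2 N when I pressed again. The push fell briefly to about 13 N in between, before I brought it back up.

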